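# Vent a pressurised growler at its bleed valve

## Task

Let the pressure out of the growler that has the steel pressure cap: unscrew the tiny knurled lock nut of its bleed valve counter-clockwise, nearly all the way up (at least four fifths of its travel), pinching it only lightly, then press the freed valve tip gently down, a little more than half of its stroke, hold it there for two seconds and let it spring back up. Leave the nut unscrewed, never push on the thin tip with more than 12 N, and leave the other things on the table where they are.

Things in the scene. Friction and masses are not known exactly. Their poses are not given: they have to be found in the camera images.
- growler: 1 litre amber bottle, 104 mm wide, fixed upright in a round steel bench cradle 132 mm wide. Origin: middle of the cradle's underside on the table; z up. Its bleed valve stands exactly on this axis. On top is a knurled steel pressure cap 50 mm wide, its flat top 186 mm above the origin. There is nothing else near the valve at its height.
- cap_top (a point): Centre of the flat top of the pressure cap. From it rises the valve, all on one upright axis: a brass stem 9.6 mm wide, on it the knurled lock nut, and through the nut the thin steel tip. How deep the stem sits in the cap differs from bottle to bottle and is not measured: its upper end stands 18 to 32 mm above this point. It does not move during the job.
- nut_turn (a joint): Lock nut: knurled, round, steel, 14.4 mm wide, 10 mm tall. Its underside rests on the stem's end when screwed hard down (0 rad). Counter-clockwise from above unscrews it: the angle grows, it climbs 1.0 mm per rad, stop at 4.6. Starts at 0 to 0.4. Stiff thread (about 0.04 N m), stays where left; a 15 N pinch turns it. The tip can go down only as far as the nut has climbed.
- valve_pin (a joint): Valve tip: round steel pin 6 mm wide through the nut, its flat top 23.5 mm above the stem's upper end. Value: how far it is pressed in, m, 0 = up, stop at 0.004. Sprung: starts to move at 2.5 N, about 5 N for 0.0017, 6.5 N for 0.0027, 8.5 N at the stop; comes back up by itself. Thin, easily bent. With the nut screwed down it hardly moves however hard it is pressed.
- swing_growler: A like amber bottle in a like cradle, but closed with a white ceramic swing-top stopper (30 mm wide, top at 196 mm) and no valve; not part of the job. Fixed. Origin at the middle of the cradle's underside on the table. It stands at least 0.24 m to one side of the bottle with the valve.
- mug_a: Bystander: clear glass beer mug, 80 mm wide, 120 mm tall, with a side handle.
- mug_b: Bystander: second clear glass beer mug, 80 mm wide, 120 mm tall.
- wrench: Bystander: loose open-ended steel spanner lying flat.
- brush: Bystander: loose cleaning brush lying flat.
- stopper: Bystander: loose white ceramic bottle stopper, 30 mm wide, 24 mm tall.
- gasket: Bystander: loose black rubber ring, 32 mm wide, 6 mm thick.
- sanitiser: Bystander: white plastic bottle, 60 mm wide, 170 mm tall.
- spare_collar: Bystander: loose plain steel ring, 48 mm wide, 18 mm tall.
Things that resemble listed ones, but are neither listed nor needed, are in the scene too. What is shaped like the growler but blue or red is not meant.

How it is judged:
By the outcome, as a careful person would: the job done as asked, in the order asked, and still so for the second after the job is handed in, with the robot touching nothing.
It also fails if it takes over 72 s, if anything falls off the work surface, if the arm or the gripper's body presses on something with over 40 N, if the wrist force passes 120 N, or if a joint passes its speed limit or range.

## Robot

A 6-joint arm with a two-finger parallel gripper is mounted at the origin on the work surface. World frame = base frame: x ahead of the robot, y to its left, z up, the work surface at z = 0. Lengths are in m, angles in degrees, forces in N, time in s.
With the tool pointing down it reaches from about 0.375 to 0.825 m from the base axis. Payload 5.5 kg.
Tool frame: the origin (TCP) lies midway between the tips of the shut fingers; the grasp point (between the pads) lies 19 mm behind it; z points along the fingers, y is the line along which they close (so a half turn about z gives the same grasp; the last joint's range is limited). The gripper opens to 85 mm and grips with 20 to 120 N. Pads are 22 mm wide; open, the fingers measure 114 mm over their backs; the gripper's body (76 mm by 85 mm) begins 54 mm behind the grasp point. The pads swing forward as they close: fully open they stand 13 mm farther back than shut.
Start: joints at [66.177, 17.962, -2.699, 69.339, 0, 90], TCP at [0.242, 0.549, 0.231] pointing down, gripper open.
Joint ranges: [-152.73, 152.73], [-39.44, 99.34], [-58.76, 71.6], [-118.89, 123.64], [-81.53, 83.1], [-180, 180]. Speed limits (degrees/s): [136.94, 136.94, 172.46, 180, 180, 180].

## Interface

Orientations are given as a 3x3 rotation matrix whose columns are the frame's x, y, z axes.
In Python, from bench import robot gives the robot as it stands. The module is installed in compiled form; this text tells all that it offers.
- The arm moves only by the tool send_rows, never from a script. Its argument "deltas" is a list of rows, each an object with "jaw": the closure in counts, from 0 (fully open) to 255 (shut); "xyz": the shift along the world's x, y, z in mm, a list of three; "spin": the turn about the world's z in rad. A call has 1 to 12 rows; each row shifts and turns the commanded pose from where the row before left it; what a row does not reach is not made up. A row lasts 1/10 s, in which the tool goes at most 50 mm and 8.59 degrees, less where a joint would pass 70% of its speed; a pose out of reach is approached as far as the arm can. A call with a gripper value outside its range is refused whole. The fingers move at their own pace and stop on an object; the grip force is fixed at half the most. Time passes only in rows, so rows that do not move let the fingers close. It gives the time, the measured TCP pose, the force, the opening and the grip force at its end, in the units of the state.
- robot.state(): the state, without advancing time (a new reading comes with each control period).
- robot.camera(name): name is "side" or "top"; returns a dict with "image" (480x640x3 uint8, red, green, blue), "range_z" (480x640 float32, m along the optical axis (not along the pixel's ray), 0 where there is no reading), "camera_matrix" (3x3 intrinsics, pixels), "extrinsics" (4x4, takes a point from world to camera coordinates). Camera axes: x right, y up, looking along -z (the intrinsics and any distortion apply to the point x, -y, -z); pixel columns grow to the right and rows downward; lengths in m; the calibration is good to about 2 mm. A picture is of the moment at which its call begins.
- robot.sign_off(): hands the job in; it is judged then, once.
Trained networks look in a picture, given as the dict that the camera call returned (one of the last four; its "shot" number tells which), for a name from the list of things; names that differ only in an ending like _2 or _b are one class to them, and where a whole thing is asked for, a point or a joint stands for the part that bears it (a point fixed in the world has none). Each returns a list of dicts, best first, with "score" (0 to 1); they miss things now and then, are a little off and sometimes report something else, mostly with a low value. They report only what shows in the picture. A call takes as long as a camera call. They do not tell look-alikes from the thing itself.
- robot.look_for(picture, thing): "location" ([x, y, z] in m, in the coordinates of the camera as it stood for that picture, good to about 4 mm: the middle of the surface that is visible of it).
The state is a dict: "time": time; "q": joint angles; "dq": joint speeds; "joint_torque": joint torques, N m; "eef_pos": TCP position; "eef_rot": TCP orientation; "ft_force": force on the tool from outside, world axes, zero at the start; "wrist_torque": the same for the moment, N m; "finger_gap": opening from 0.0 (shut) to 1.0 (fully open); "grip_force": force on a finger pad.
Only numpy, scipy, OpenCV 4.12 (cv2) and the standard library are available. Lean on these libraries where they do the work, as an engineer would, in place of code of your own. Each camera call takes 0.05 s, during which the arm holds its last target. There are 200 camera calls.

## Working session

There is one attempt and no reset: what is moved stays moved. The work goes in short steps, Python scripts to look and compute and a tool call to move; the robot and the scene stay as the last step left them, time stands still between calls to the robot, and variables do not carry over. Pictures are saved under pics/ and viewed, at most 10 in all, crops included, and the job is handed in when it is done.

Besides the shell and the picture viewer there is one more tool, called after ">>>" by a JSON object that holds its "op" and its "data". send_rows: Moves the arm, as the interface text tells. Its arguments: {"type":"object","properties":{"deltas":{"type":"array"}},"required":["deltas"]}

```bash
mkdir -p pics; cat > h.py <<'E'
from bench import robot
import numpy as np, cv2
def shot(name):
    return robot.camera(name)
def save(img,f): cv2.imwrite('pics/'+f,cv2.cvtColor(np.ascontiguousarray(img),cv2.COLOR_RGB2BGR))
def world(p,uv=None,z=None,cam=None):
    E=p['extrinsics']
    if cam is None:
        K=p['camera_matrix'];u,v=uv
        z=p['range_z'][int(v),int(u)] if z is None else z
        cam=[(u-K[0,2])*z/K[0,0],-(v-K[1,2])*z/K[1,1],-z]
    return (np.linalg.inv(E)@np.r_[cam,1])[:3]
def cloud(p):
    K=p['camera_matrix'];z=p['range_z'].astype(float);v,u=np.mgrid[:480,:640]
    c=np.stack([(u-K[0,2])*z/K[0,0],-(v-K[1,2])*z/K[1,1],-z,np.ones_like(z)],-1)
    w=(c@np.linalg.inv(p['extrinsics']).T)[...,:3]; w[z==0]=np.nan
    return w
E
python3 - <<'E'
from h import *
for n in('top','side'):
    p=shot(n);save(p['image'],n+'0.png')
    print(n,p['camera_matrix'].round(1).tolist(),np.linalg.inv(p['extrinsics']).round(3).tolist(),p.keys())
    for t in('growler','cap_top','nut_turn','valve_pin','swing_growler'):
        for r in robot.look_for(p,t)[:4]: print(t,round(r['score'],2),world(p,cam=r['location']).round(3))
s=robot.state();print({k:np.round(s[k],3).tolist() for k in s if k in('time','eef_pos','eef_rot','ft_force','finger_gap')})
E
```

```text
top [[571.3, 0.0, 312.0], [0.0, 571.3, 244.8], [0.0, 0.0, 1.0]] [[0.005, 0.989, -0.148, 0.365], [-1.0, 0.003, -0.016, 0.002], [-0.015, 0.148, 0.989, 1.335], [0.0, 0.0, 0.0, 1.0]] dict_keys(['image', 'range_z', 'camera_matrix', 'extrinsics', 'shot'])
growler 0.7 [0.515 0.142 0.129]
growler 0.67 [0.419 0.341 0.117]
cap_top 0.92 [0.337 0.158 0.128]
cap_top 0.86 [0.516 0.142 0.129]
cap_top 0.66 [0.42  0.338 0.123]
nut_turn 0.68 [0.526 0.152 0.213]
nut_turn 0.37 [0.342 0.167 0.215]
valve_pin 0.55 [0.42  0.356 0.215]
valve_pin 0.51 [0.333 0.169 0.219]
valve_pin 0.4 [0.525 0.151 0.215]
swing_growler 0.82 [ 0.465 -0.118  0.132]
swing_growler 0.27 [ 0.726 -0.263  0.115]
side [[525.6, 0.0, 321.7], [0.0, 525.6, 244.9], [0.0, 0.0, 1.0]] [[0.998, 0.054, -0.043, 0.503], [-0.065, 0.535, -0.842, -0.897], [-0.023, 0.843, 0.537, 0.701], [0.0, 0.0, 0.0, 1.0]] dict_keys(['image', 'range_z', 'camera_matrix', 'extrinsics', 'shot'])
growler 0.96 [0.346 0.134 0.092]
growler 0.92 [0.421 0.324 0.094]
growler 0.66 [0.528 0.114 0.095]
cap_top 0.93 [0.424 0.323 0.101]
cap_top 0.86 [0.341 0.132 0.093]
cap_top 0.56 [0.53  0.115 0.095]
valve_pin 0.66 [0.741 0.208 0.081]
valve_pin 0.59 [ 0.477 -0.163  0.098]
valve_pin 0.44 [0.339 0.167 0.219]
valve_pin 0.39 [0.531 0.15  0.216]
swing_growler 0.61 [ 0.475 -0.164  0.095]
{'time': 0.6, 'eef_pos': [0.242, 0.549, 0.231], 'eef_rot': [[-0.915, 0.404, 0.0], [0.404, 0.915, 0.0], [0.0, 0.0, -1.0]], 'ft_force': [0.24, 0.903, 0.476], 'finger_gap': 1.003}
```

View pics/top0.png

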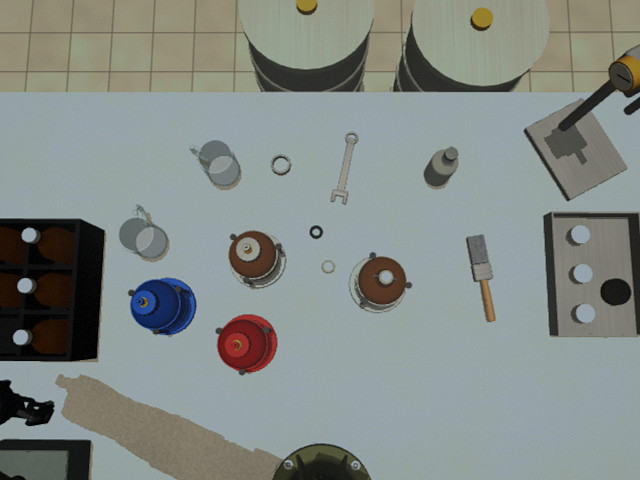

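View pics/side0.png

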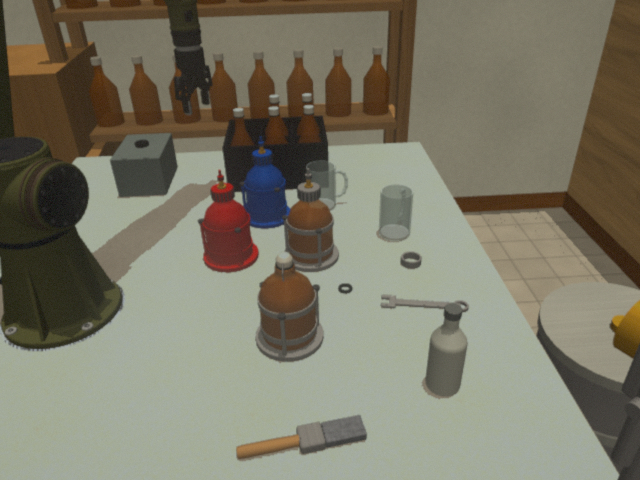

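Candidates: the amber bottle with the steel cap (top 248,248; side 309,190), red (238,345), blue (147,300), and the amber one with a white stopper (385,278). The first one fits: amber, steel cap, valve. I'll confirm it in an enlarged crop and measure.

```bash
python3 - <<'E'
from h import *
t=shot('top');s=shot('side')
a=cv2.resize(t['image'][215:295,215:295],(500,500),interpolation=cv2.INTER_CUBIC)
b=cv2.resize(s['image'][160:220,280:340],(300,300),interpolation=cv2.INTER_NEAREST)
c=np.zeros((500,800,3),np.uint8);c[:,:500]=a;c[:300,500:]=b;save(c,'crop1.png')
for n,p in(('top',t),('side',s)):
    w=cloud(p);m=(abs(w[...,0]-.527)<.05)&(abs(w[...,1]-.15)<.05)
    for lo,hi in((.178,.192),(.195,.212),(.212,.222),(.222,.232),(.232,.25)):
        k=m&(w[...,2]>lo)&(w[...,2]<hi);v,u=np.nonzero(k)
        if k.sum(): q=w[k];print(n,lo,k.sum(),q.min(0).round(4),q.max(0).round(4),np.median(q,0).round(4),'uv',u.min(),u.max(),v.min(),v.max())
    q=w[m&(w[...,2]>.198)];i=np.argsort(-q[:,2]);print(q[i[:14]].round(4).tolist())
E
```

```text
top 0.178 412 [0.5039 0.1265 0.1801] [0.5562 0.1784 0.192 ] [0.5279 0.1514 0.1872] uv 235 260 236 261
top 0.195 9 [0.521  0.1458 0.1956] [0.5314 0.1601 0.2119] [0.5256 0.1496 0.2084] uv 242 249 246 252
top 0.212 31 [0.5223 0.1468 0.2134] [0.5361 0.1589 0.2218] [0.5279 0.1511 0.2181] uv 242 248 243 250
top 0.222 9 [0.5264 0.15   0.2243] [0.5325 0.1553 0.2308] [0.5289 0.1517 0.2275] uv 243 246 244 247
top 0.232 2 [0.5276 0.153  0.2321] [0.5318 0.1547 0.2339] [0.5297 0.1538 0.233 ] uv 243 244 244 246
[[0.5276, 0.1547, 0.2339], [0.5318, 0.153, 0.2321], [0.528, 0.1531, 0.2308], [0.5302, 0.1553, 0.2296], [0.5302, 0.1514, 0.2294], [0.5264, 0.1514, 0.2287], [0.5325, 0.1517, 0.2275], [0.5286, 0.1516, 0.2274], [0.5306, 0.1537, 0.227], [0.5289, 0.15, 0.2248], [0.527, 0.154, 0.2243], [0.5274, 0.1484, 0.2218], [0.5334, 0.1485, 0.2218], [0.5316, 0.1506, 0.2205]]
side 0.178 234 [0.505  0.126  0.1782] [0.5543 0.1747 0.1919] [0.5292 0.141  0.1869] uv 297 319 182 195
side 0.195 36 [0.5241 0.1425 0.1951] [0.5374 0.1551 0.2118] [0.5303 0.1494 0.204 ] uv 305 311 177 184
side 0.212 28 [0.5243 0.145  0.2124] [0.5355 0.1571 0.2219] [0.5299 0.15   0.2169] uv 305 310 172 177
side 0.222 9 [0.5271 0.15   0.2238] [0.5315 0.155  0.2314] [0.5293 0.1524 0.2278] uv 306 308 168 171
side 0.232 1 [0.5293 0.1482 0.2328] [0.5293 0.1482 0.2328] [0.5293 0.1482 0.2328] uv 307 307 168 168
[[0.5293, 0.1482, 0.2328], [0.5315, 0.1511, 0.2314], [0.5272, 0.1524, 0.2311], [0.5293, 0.15, 0.2297], [0.5272, 0.1533, 0.2283], [0.5315, 0.1539, 0.2278], [0.5293, 0.1533, 0.2258], [0.5271, 0.155, 0.2252], [0.5291, 0.1504, 0.2248], [0.5313, 0.1523, 0.2238], [0.5312, 0.1514, 0.2219], [0.5291, 0.1541, 0.2208], [0.5311, 0.1527, 0.2189], [0.529, 0.1542, 0.2183]]
```

View pics/crop1.png

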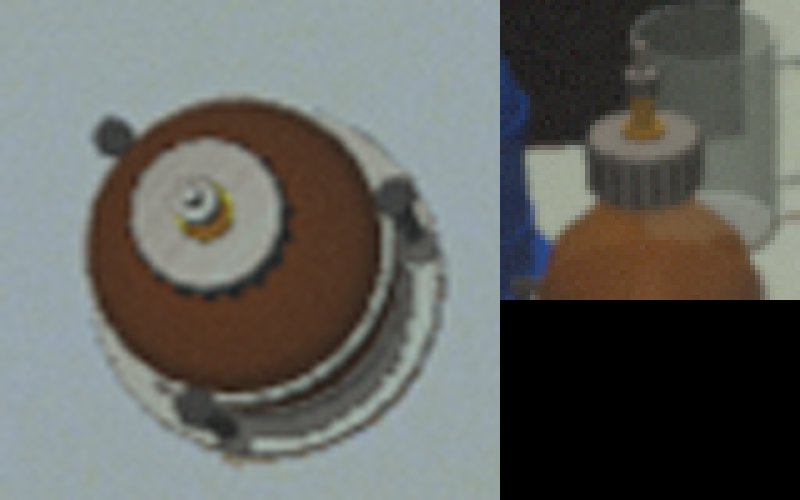

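The crop confirms the amber bottle with the knurled steel cap and brass valve. The axis is at about (0.529, 0.1515) m, the pin top at about 0.233 and the stem end at about 0.209, all within the stated ranges. Going above it now, winding the wrist clockwise on the way.

>>> {"op": "send_rows", "data": {"deltas": [{"jaw": 160, "xyz": [0, 0, 35], "spin": 0}, {"jaw": 160, "xyz": [0, 0, 35], "spin": -0.14}, {"jaw": 160, "xyz": [0, 0, 30], "spin": -0.14}, {"jaw": 160, "xyz": [25, -35, 0], "spin": -0.14}, {"jaw": 160, "xyz": [25, -35, 0], "spin": -0.14}, {"jaw": 160, "xyz": [25, -35, 0], "spin": -0.14}, {"jaw": 160, "xyz": [25, -35, 0], "spin": -0.14}, {"jaw": 160, "xyz": [25, -35, 0], "spin": -0.14}, {"jaw": 160, "xyz": [25, -35, 0], "spin": -0.14}, {"jaw": 160, "xyz": [25, -35, 0], "spin": -0.14}, {"jaw": 160, "xyz": [25, -35, 0], "spin": -0.14}, {"jaw": 160, "xyz": [25, -35, 0], "spin": -0.14}]}}

```text
time: 1.9
eef_pos: [0.4681, 0.2323, 0.3316]
eef_rot: [[0.381, 0.925, 0.001], [0.925, -0.381, 0.0], [0.001, 0.0, -1.0]]
ft_force: [0.5, -0.2, 1.2]
finger_gap: 0.371
grip_force: 0.0
```

```bash
cat >> h.py <<'E'
def st():
    s=robot.state();print({k:np.round(s[k],4).tolist() for k in('time','q','eef_pos','ft_force','wrist_torque','finger_gap','grip_force')},'yaw_y',np.degrees(np.arctan2(s['eef_rot'][1][1],s['eef_rot'][0][1])).round(2))
E
python3 -c "from h import *;st()"
```

```text
{'time': 1.9, 'q': [26.3924, 8.2841, -2.0258, 79.6539, 0.0029, 138.7789], 'eef_pos': [0.4681, 0.2323, 0.3316], 'ft_force': [0.4797, -0.1737, 1.1843], 'wrist_torque': [0.0514, -0.0654, 0.0223], 'finger_gap': 0.371, 'grip_force': 0.0} yaw_y -22.39
```

>>> {"op": "send_rows", "data": {"deltas": [{"jaw": 160, "xyz": [20, -27, 0], "spin": -0.14}, {"jaw": 160, "xyz": [20, -27, 0], "spin": -0.14}, {"jaw": 160, "xyz": [21, -27, 0], "spin": -0.14}, {"jaw": 160, "xyz": [0, 0, -10], "spin": -0.14}, {"jaw": 160, "xyz": [0, 0, -20], "spin": 0}, {"jaw": 160, "xyz": [0, 0, -20], "spin": 0}, {"jaw": 160, "xyz": [0, 0, 0], "spin": 0}, {"jaw": 160, "xyz": [0, 0, 0], "spin": 0}]}}

```text
time: 2.7
eef_pos: [0.5281, 0.1528, 0.2816]
eef_rot: [[0.811, 0.586, -0.001], [0.586, -0.811, -0.0], [-0.001, -0.0, -1.0]]
ft_force: [0.4, 0.6, 0.5]
finger_gap: 0.37
grip_force: 0.0
```

```bash
python3 - <<'E'
from h import *
st()
t=shot('top');s=shot('side')
b=cv2.resize(s['image'][120:220,260:360],(600,600),interpolation=cv2.INTER_NEAREST)
save(b,'crop2.png')
w=cloud(s);m=(abs(w[...,0]-.529)<.02)&(abs(w[...,1]-.151)<.02)
for lo,hi in((.19,.21),(.21,.221),(.221,.235)):
    k=m&(w[...,2]>lo)&(w[...,2]<hi);q=w[k];print(lo,k.sum(),q.min(0).round(4),q.max(0).round(4))
E
```

```text
{'time': 2.7, 'q': [16.1358, 11.6739, -4.3703, 73.9883, -0.0027, 160.2832], 'eef_pos': [0.5281, 0.1528, 0.2816], 'ft_force': [0.3649, 0.5583, 0.5157], 'wrist_torque': [-0.0007, -0.0398, 0.0259], 'finger_gap': 0.3703, 'grip_force': 0.0} yaw_y -54.15
0.19 58 [0.5213 0.1397 0.1903] [0.5441 0.1659 0.2096]
0.21 31 [0.5241 0.1443 0.2101] [0.5356 0.1576 0.2209]
0.221 13 [0.5271 0.1472 0.2217] [0.5316 0.1534 0.2319]
```

View pics/crop2.png

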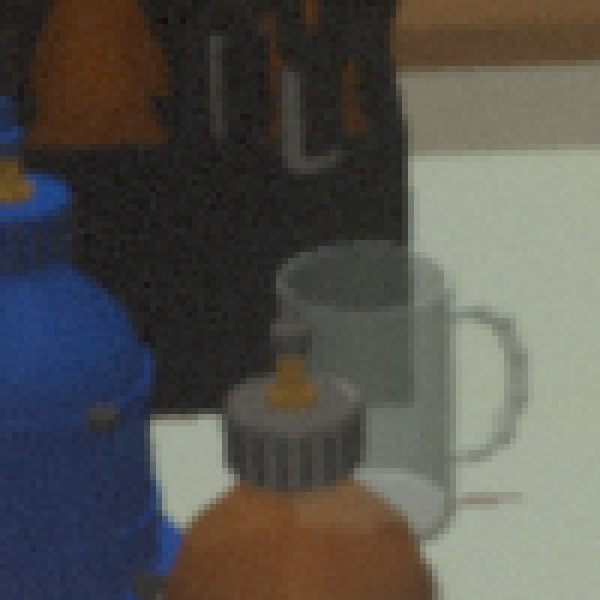

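The picture shows the fingers above the valve (crop 220–340, 40–170), clear of the pin, with the nut at crop (290, 335). I'll descend to nut height and start closing.

>>> {"op": "send_rows", "data": {"deltas": [{"jaw": 160, "xyz": [1, -1, -15], "spin": 0}, {"jaw": 160, "xyz": [0, 0, -15], "spin": 0}, {"jaw": 160, "xyz": [0, 0, -15], "spin": 0}, {"jaw": 160, "xyz": [0, 0, -15], "spin": 0}, {"jaw": 160, "xyz": [0, 0, -15], "spin": 0}, {"jaw": 160, "xyz": [0, 0, -10], "spin": 0}, {"jaw": 180, "xyz": [0, 0, 0], "spin": 0}, {"jaw": 190, "xyz": [0, 0, 0], "spin": 0}, {"jaw": 196, "xyz": [0, 0, 0], "spin": 0}, {"jaw": 196, "xyz": [0, 0, 0], "spin": 0}, {"jaw": 196, "xyz": [0, 0, 0], "spin": 0}]}}

```text
time: 3.9
eef_pos: [0.5297, 0.152, 0.1968]
eef_rot: [[0.81, 0.586, 0.001], [0.586, -0.81, 0.0], [0.001, 0.0, -1.0]]
ft_force: [0.7, 0.6, -0.7]
finger_gap: 0.231
grip_force: 0.0
```

```bash
python3 -c "from h import *;st()"
```

```text
{'time': 3.9, 'q': [16.0084, 13.6014, -13.0343, 63.3124, 0.0003, 160.1519], 'eef_pos': [0.5297, 0.152, 0.1968], 'ft_force': [0.6789, 0.553, -0.7118], 'wrist_torque': [0.0192, -0.0044, -0.0304], 'finger_gap': 0.2309, 'grip_force': 0.0} yaw_y -54.14
```

>>> {"op": "send_rows", "data": {"deltas": [{"jaw": 201, "xyz": [0, 0, 0], "spin": 0}, {"jaw": 201, "xyz": [0, 0, 0], "spin": 0}]}}

```text
time: 4.1
eef_pos: [0.5294, 0.1519, 0.1964]
eef_rot: [[0.81, 0.586, 0.0], [0.586, -0.81, 0.0], [0.0, 0.0, -1.0]]
ft_force: [-0.8, 0.3, 0.2]
finger_gap: 0.213
grip_force: 0.0
```

>>> {"op": "send_rows", "data": {"deltas": [{"jaw": 205, "xyz": [0, 0, 0], "spin": 0}, {"jaw": 205, "xyz": [0, 0, 0], "spin": 0}]}}

```text
time: 4.3
eef_pos: [0.5293, 0.1518, 0.1963]
eef_rot: [[0.811, 0.586, -0.0], [0.586, -0.811, -0.0], [-0.0, -0.0, -1.0]]
ft_force: [-0.1, 0.1, 1.0]
finger_gap: 0.199
grip_force: 0.0
```

>>> {"op": "send_rows", "data": {"deltas": [{"jaw": 208, "xyz": [0, 0, 0], "spin": 0}, {"jaw": 208, "xyz": [0, 0, 0], "spin": 0}]}}

```text
time: 4.5
eef_pos: [0.5293, 0.1519, 0.1963]
eef_rot: [[0.81, 0.586, -0.0], [0.586, -0.81, -0.0], [-0.0, -0.0, -1.0]]
ft_force: [-0.1, -0.4, -0.3]
finger_gap: 0.186
grip_force: 0.0
```

>>> {"op": "send_rows", "data": {"deltas": [{"jaw": 210, "xyz": [0, 0, 0], "spin": 0}, {"jaw": 210, "xyz": [0, 0, 0], "spin": 0}]}}

```text
time: 4.7
eef_pos: [0.5293, 0.1519, 0.1963]
eef_rot: [[0.811, 0.586, -0.0], [0.586, -0.811, 0.0], [-0.0, -0.0, -1.0]]
ft_force: [0.2, 0.2, -0.6]
finger_gap: 0.174
grip_force: 0.1
```

>>> {"op": "send_rows", "data": {"deltas": [{"jaw": 211, "xyz": [0, 0, 0], "spin": 0}, {"jaw": 211, "xyz": [0, 0, 0], "spin": 0}]}}

```text
time: 4.9
eef_pos: [0.5293, 0.152, 0.1963]
eef_rot: [[0.81, 0.586, -0.0], [0.586, -0.81, 0.0], [-0.0, -0.0, -1.0]]
ft_force: [-0.2, 0.1, 0.1]
finger_gap: 0.173
grip_force: 0.4
```

>>> {"op": "send_rows", "data": {"deltas": [{"jaw": 212, "xyz": [0, 0, 0], "spin": 0}, {"jaw": 212, "xyz": [0, 0, 0], "spin": 0}]}}

```text
time: 5.1
eef_pos: [0.5292, 0.1521, 0.1963]
eef_rot: [[0.81, 0.586, -0.0], [0.586, -0.81, 0.0], [-0.0, -0.0, -1.0]]
ft_force: [-0.8, 1.4, 1.1]
finger_gap: 0.168
grip_force: 0.8
```

>>> {"op": "send_rows", "data": {"deltas": [{"jaw": 213, "xyz": [0, 0, 0], "spin": 0}, {"jaw": 213, "xyz": [0, 0, 0], "spin": 0}]}}

```text
time: 5.3
eef_pos: [0.5292, 0.1521, 0.1963]
eef_rot: [[0.81, 0.586, -0.0], [0.586, -0.81, 0.0], [0.0, -0.001, -1.0]]
ft_force: [-2.5, 1.3, 0.7]
finger_gap: 0.165
grip_force: 2.7
```

>>> {"op": "send_rows", "data": {"deltas": [{"jaw": 214, "xyz": [-0.2, 0.3, 0], "spin": 0}, {"jaw": 214, "xyz": [0, 0, 0], "spin": 0}]}}

```text
time: 5.5
eef_pos: [0.5292, 0.1521, 0.1963]
eef_rot: [[0.811, 0.586, 0.0], [0.586, -0.811, -0.0], [-0.0, 0.0, -1.0]]
ft_force: [-1.0, 0.7, 0.7]
finger_gap: 0.164
grip_force: 6.3
```

>>> {"op": "send_rows", "data": {"deltas": [{"jaw": 215, "xyz": [0, 0, 0], "spin": 0}, {"jaw": 215, "xyz": [0, 0, 0], "spin": 0}]}}

```text
time: 5.7
eef_pos: [0.5292, 0.1521, 0.1963]
eef_rot: [[0.811, 0.586, 0.0], [0.586, -0.811, -0.0], [-0.0, 0.0, -1.0]]
ft_force: [-1.9, 0.8, 0.1]
finger_gap: 0.159
grip_force: 10.4
```

>>> {"op": "send_rows", "data": {"deltas": [{"jaw": 216, "xyz": [0, 0, 0], "spin": 0}, {"jaw": 216, "xyz": [0, 0, 0], "spin": 0}]}}

```text
time: 5.9
eef_pos: [0.5291, 0.1521, 0.1963]
eef_rot: [[0.811, 0.586, 0.0], [0.586, -0.811, -0.0], [-0.0, 0.0, -1.0]]
ft_force: [-0.3, 1.2, 0.0]
finger_gap: 0.158
grip_force: 14.7
```

>>> {"op": "send_rows", "data": {"deltas": [{"jaw": 217, "xyz": [0, 0, 0], "spin": 0}, {"jaw": 217, "xyz": [0, 0, 0.1], "spin": 0.1}, {"jaw": 217, "xyz": [0, 0, 0.1], "spin": 0.1}, {"jaw": 217, "xyz": [0, 0, 0.1], "spin": 0.1}, {"jaw": 217, "xyz": [0, 0, 0.1], "spin": 0.1}, {"jaw": 217, "xyz": [0, 0, 0], "spin": 0}]}}

```text
time: 6.5
eef_pos: [0.5294, 0.1519, 0.1968]
eef_rot: [[0.518, 0.855, 0.001], [0.855, -0.518, -0.001], [-0.0, 0.001, -1.0]]
ft_force: [-0.4, -0.4, 0.5]
finger_gap: 0.152
grip_force: 19.2
```

```bash
python3 -c "from h import *;st()"
```

```text
{'time': 6.5, 'q': [16.0325, 13.6024, -13.0445, 63.3331, -0.038, 137.2547], 'eef_pos': [0.5294, 0.1519, 0.1968], 'ft_force': [-0.4293, -0.375, 0.4606], 'wrist_torque': [0.0329, -0.0565, -0.0037], 'finger_gap': 0.1519, 'grip_force': 19.2363} yaw_y -31.22
```

>>> {"op": "send_rows", "data": {"deltas": [{"jaw": 217, "xyz": [0, 0, 0.1], "spin": 0.1}, {"jaw": 217, "xyz": [0, 0, 0.1], "spin": 0.1}, {"jaw": 217, "xyz": [0, 0, 0.1], "spin": 0.1}, {"jaw": 217, "xyz": [0, 0, 0.1], "spin": 0.1}, {"jaw": 217, "xyz": [0, 0, 0.1], "spin": 0.1}, {"jaw": 217, "xyz": [0, 0, 0.1], "spin": 0.1}]}}

```text
time: 7.1
eef_pos: [0.5299, 0.1518, 0.1974]
eef_rot: [[-0.056, 0.998, 0.001], [0.998, 0.056, -0.001], [-0.001, 0.001, -1.0]]
ft_force: [1.4, -1.1, -0.2]
finger_gap: 0.152
grip_force: 19.2
```

```bash
python3 -c "from h import *;st()"
```

```text
{'time': 7.1, 'q': [16.0241, 13.5922, -12.9753, 63.3706, -0.0712, 102.8204], 'eef_pos': [0.5299, 0.1518, 0.1974], 'ft_force': [1.4408, -1.0789, -0.1825], 'wrist_torque': [-0.0065, -0.4089, -0.0336], 'finger_gap': 0.1522, 'grip_force': 19.1867} yaw_y 3.2
```

>>> {"op": "send_rows", "data": {"deltas": [{"jaw": 217, "xyz": [0.4, 0, 0.1], "spin": 0.1}, {"jaw": 217, "xyz": [0, 0, 0.1], "spin": 0.1}, {"jaw": 217, "xyz": [0, 0, 0.1], "spin": 0.1}, {"jaw": 217, "xyz": [0, 0, 0.1], "spin": 0.1}, {"jaw": 217, "xyz": [0, 0, 0.1], "spin": 0.1}, {"jaw": 217, "xyz": [0, 0, 0.1], "spin": 0.1}, {"jaw": 217, "xyz": [0, 0, 0.1], "spin": 0.1}, {"jaw": 217, "xyz": [0, 0, 0.1], "spin": 0.1}, {"jaw": 217, "xyz": [0, 0, 0.1], "spin": 0.1}, {"jaw": 217, "xyz": [0, 0, 0.1], "spin": 0.1}]}}

```text
time: 8.1
eef_pos: [0.5307, 0.1523, 0.1985]
eef_rot: [[-0.87, 0.492, 0.002], [0.492, 0.87, 0.0], [-0.002, 0.001, -1.0]]
ft_force: [2.2, 1.2, -0.8]
finger_gap: 0.153
grip_force: 19.1
```

```bash
python3 -c "from h import *;st()"
```

```text
{'time': 8.1, 'q': [16.0223, 13.6059, -12.8095, 63.4636, -0.0268, 45.5124], 'eef_pos': [0.5307, 0.1523, 0.1985], 'ft_force': [2.1507, 1.1575, -0.7572], 'wrist_torque': [0.2802, -0.6749, -0.0502], 'finger_gap': 0.1527, 'grip_force': 19.1478} yaw_y 60.51
```

>>> {"op": "send_rows", "data": {"deltas": [{"jaw": 217, "xyz": [0.3, 0.3, 0.1], "spin": 0.1}, {"jaw": 217, "xyz": [0.2, 0.2, 0.1], "spin": 0.1}, {"jaw": 217, "xyz": [0, 0, 0.1], "spin": 0.1}, {"jaw": 217, "xyz": [0, 0, 0.1], "spin": 0.1}, {"jaw": 217, "xyz": [0, 0, 0.1], "spin": 0.1}, {"jaw": 217, "xyz": [0, 0, 0.1], "spin": 0.1}, {"jaw": 217, "xyz": [0, 0, 0.1], "spin": 0.1}, {"jaw": 217, "xyz": [0, 0, 0.1], "spin": 0.1}, {"jaw": 217, "xyz": [0, 0, 0.1], "spin": 0.1}, {"jaw": 217, "xyz": [0, 0, 0.1], "spin": 0.1}]}}

```text
time: 9.1
eef_pos: [0.5308, 0.1532, 0.1994]
eef_rot: [[-0.884, -0.467, 0.001], [-0.467, 0.884, 0.001], [-0.002, 0.0, -1.0]]
ft_force: [1.9, 2.8, -1.1]
finger_gap: 0.155
grip_force: 19.2
```

```bash
python3 -c "from h import *;st()"
```

```text
{'time': 9.1, 'q': [16.0749, 13.6362, -12.6423, 63.6282, 0.0359, -11.7458], 'eef_pos': [0.5308, 0.1532, 0.1994], 'ft_force': [1.9439, 2.7778, -1.1408], 'wrist_torque': [0.5313, -0.3581, -0.0415], 'finger_gap': 0.1546, 'grip_force': 19.1934} yaw_y 117.82
```

>>> {"op": "send_rows", "data": {"deltas": [{"jaw": 217, "xyz": [0, 0.4, 0.1], "spin": 0.1}, {"jaw": 217, "xyz": [0, 0.2, 0.1], "spin": 0.1}, {"jaw": 217, "xyz": [0, 0, 0.1], "spin": 0.1}, {"jaw": 217, "xyz": [0, 0, 0.1], "spin": 0.1}, {"jaw": 217, "xyz": [0, 0, 0.1], "spin": 0.1}, {"jaw": 217, "xyz": [0, 0, 0.1], "spin": 0.1}, {"jaw": 217, "xyz": [0, 0, 0.1], "spin": 0.1}, {"jaw": 217, "xyz": [0, 0, 0.1], "spin": 0.1}, {"jaw": 217, "xyz": [0, 0, 0.1], "spin": 0.1}]}}

```text
time: 10.0
eef_pos: [0.5302, 0.1537, 0.2003]
eef_rot: [[-0.184, -0.983, 0.0], [-0.983, 0.184, 0.001], [-0.001, -0.0, -1.0]]
ft_force: [-0.1, 2.3, -0.3]
finger_gap: 0.157
grip_force: 19.3
```

```bash
python3 -c "from h import *;st()"
```

```text
{'time': 10.0, 'q': [16.1395, 13.6163, -12.556, 63.7981, 0.0499, -63.2535], 'eef_pos': [0.5302, 0.1537, 0.2003], 'ft_force': [-0.1276, 2.2672, -0.3205], 'wrist_torque': [0.4948, 0.1419, -0.0758], 'finger_gap': 0.1569, 'grip_force': 19.2739} yaw_y 169.39
```

>>> {"op": "send_rows", "data": {"deltas": [{"jaw": 217, "xyz": [0, 0, 0.1], "spin": 0.1}, {"jaw": 217, "xyz": [0, 0, 0.1], "spin": 0.1}]}}

```text
time: 10.2
eef_pos: [0.53, 0.1538, 0.2004]
eef_rot: [[0.015, -1.0, -0.0], [-1.0, -0.015, 0.001], [-0.001, 0.0, -1.0]]
ft_force: [-1.8, 2.4, 0.9]
finger_gap: 0.153
grip_force: 19.3
```

```bash
python3 -c "from h import *;st()"
```

```text
{'time': 10.2, 'q': [16.1425, 13.6083, -12.5426, 63.8359, 0.0581, -74.7144], 'eef_pos': [0.53, 0.1538, 0.2004], 'ft_force': [-1.8089, 2.3987, 0.8729], 'wrist_torque': [0.4958, 0.2521, -0.0418], 'finger_gap': 0.1535, 'grip_force': 19.295} yaw_y -179.14
```

>>> {"op": "send_rows", "data": {"deltas": [{"jaw": 213, "xyz": [0, 0, 0], "spin": 0}, {"jaw": 208, "xyz": [0, 0, 0], "spin": 0}, {"jaw": 195, "xyz": [0, 0, 0], "spin": 0}, {"jaw": 175, "xyz": [0, 0, 0], "spin": 0}, {"jaw": 170, "xyz": [0, 0, 0], "spin": 0}, {"jaw": 170, "xyz": [0, 0, 0], "spin": 0}]}}

```text
time: 10.8
eef_pos: [0.5301, 0.1532, 0.2004]
eef_rot: [[0.013, -1.0, 0.0], [-1.0, -0.013, -0.0], [0.0, -0.0, -1.0]]
ft_force: [-0.6, 0.5, 0.6]
finger_gap: 0.332
grip_force: 0.0
```

>>> {"op": "send_rows", "data": {"deltas": [{"jaw": 170, "xyz": [0, 0, 10], "spin": 0}, {"jaw": 170, "xyz": [0, 0, 15], "spin": 0}, {"jaw": 170, "xyz": [0, 0, 15], "spin": 0}, {"jaw": 170, "xyz": [0, 0, 10], "spin": 0}, {"jaw": 255, "xyz": [0, 0, 0], "spin": 0}, {"jaw": 255, "xyz": [0, 0, 0], "spin": 0}, {"jaw": 255, "xyz": [0, 0, 0], "spin": 0}, {"jaw": 255, "xyz": [0, 0, 0], "spin": 0}, {"jaw": 255, "xyz": [0, 0, 0], "spin": 0}, {"jaw": 255, "xyz": [0, 0, 0], "spin": 0}]}}

```text
time: 11.8
eef_pos: [0.5299, 0.1532, 0.25]
eef_rot: [[0.013, -1.0, -0.001], [-1.0, -0.013, -0.0], [0.0, 0.001, -1.0]]
ft_force: [0.0, 0.1, 0.3]
finger_gap: -0.005
grip_force: 0.0
```

```bash
python3 - <<'E'
from h import *
st()
t=shot('top');s=shot('side')
b=cv2.resize(s['image'][130:210,270:350],(600,600),interpolation=cv2.INTER_CUBIC)
save(cv2.convertScaleAbs(b,alpha=1.6),'crop3.png')
w=cloud(s);m=(abs(w[...,0]-.529)<.02)&(abs(w[...,1]-.151)<.02)
for lo,hi in((.19,.21),(.21,.2265),(.2265,.2385)):
    k=m&(w[...,2]>lo)&(w[...,2]<hi);q=w[k];print(lo,k.sum(),q.min(0).round(4),q.max(0).round(4))
E
```

```text
{'time': 11.8, 'q': [16.1289, 12.3664, -7.5877, 70.0825, 0.0007, -74.6384], 'eef_pos': [0.5299, 0.1532, 0.25], 'ft_force': [0.0225, 0.1111, 0.2832], 'wrist_torque': [-0.0368, -0.0337, -0.0239], 'finger_gap': -0.0048, 'grip_force': 0.0} yaw_y -179.23
0.19 57 [0.5148 0.1335 0.1902] [0.5467 0.1587 0.2083]
0.21 39 [0.5243 0.1432 0.2113] [0.5355 0.16   0.226 ]
0.2265 8 [0.5271 0.1495 0.2267] [0.5316 0.1553 0.2308]
```

View pics/crop3.png

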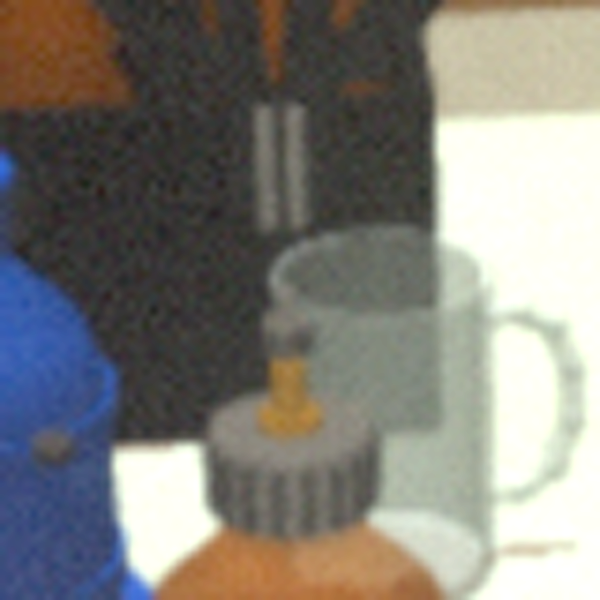

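The nut now sits visibly higher, with more brass showing at crop (288, 380). The shut fingertips at (282, 235) are right above the pin, so I'll approach it gently.

>>> {"op": "send_rows", "data": {"deltas": [{"jaw": 255, "xyz": [0, -0.2, -6], "spin": 0}, {"jaw": 255, "xyz": [0, 0, -5], "spin": 0}, {"jaw": 255, "xyz": [0, 0, -2], "spin": 0}, {"jaw": 255, "xyz": [0, 0, 0], "spin": 0}, {"jaw": 255, "xyz": [0, 0, 0], "spin": 0}]}}

```text
time: 12.4
eef_pos: [0.53, 0.1531, 0.2373]
eef_rot: [[0.013, -1.0, -0.0], [-1.0, -0.013, -0.0], [0.0, 0.0, -1.0]]
ft_force: [0.1, -0.2, 0.9]
finger_gap: -0.001
grip_force: 0.0
```

>>> {"op": "send_rows", "data": {"deltas": [{"jaw": 255, "xyz": [0, 0, -0.5], "spin": 0}, {"jaw": 255, "xyz": [0, 0, 0], "spin": 0}]}}

```text
time: 12.6
eef_pos: [0.5301, 0.1531, 0.237]
eef_rot: [[0.013, -1.0, 0.0], [-1.0, -0.013, 0.0], [-0.0, -0.0, -1.0]]
ft_force: [-0.1, 0.3, 0.8]
finger_gap: -0.0
grip_force: 0.0
```

>>> {"op": "send_rows", "data": {"deltas": [{"jaw": 255, "xyz": [0, 0, -0.5], "spin": 0}, {"jaw": 255, "xyz": [0, 0, 0], "spin": 0}]}}

```text
time: 12.8
eef_pos: [0.5301, 0.1531, 0.2364]
eef_rot: [[0.013, -1.0, 0.0], [-1.0, -0.013, 0.0], [-0.0, -0.0, -1.0]]
ft_force: [0.1, -0.2, 0.5]
finger_gap: -0.001
grip_force: 0.0
```

>>> {"op": "send_rows", "data": {"deltas": [{"jaw": 255, "xyz": [0, 0, -0.5], "spin": 0}, {"jaw": 255, "xyz": [0, 0, 0], "spin": 0}]}}

```text
time: 13.0
eef_pos: [0.53, 0.1531, 0.2358]
eef_rot: [[0.013, -1.0, -0.0], [-1.0, -0.013, -0.0], [0.0, 0.0, -1.0]]
ft_force: [-0.2, -0.0, -1.0]
finger_gap: 0.001
grip_force: 0.0
```

>>> {"op": "send_rows", "data": {"deltas": [{"jaw": 255, "xyz": [0, 0, -0.5], "spin": 0}, {"jaw": 255, "xyz": [0, 0, 0], "spin": 0}]}}

```text
time: 13.2
eef_pos: [0.53, 0.1531, 0.2353]
eef_rot: [[0.013, -1.0, -0.0], [-1.0, -0.013, -0.0], [0.0, 0.0, -1.0]]
ft_force: [0.1, -0.1, -0.0]
finger_gap: -0.001
grip_force: 0.0
```

>>> {"op": "send_rows", "data": {"deltas": [{"jaw": 255, "xyz": [0, 0, -0.5], "spin": 0}, {"jaw": 255, "xyz": [0, 0, 0], "spin": 0}]}}

```text
time: 13.4
eef_pos: [0.53, 0.1531, 0.2348]
eef_rot: [[0.013, -1.0, -0.0], [-1.0, -0.013, -0.0], [0.0, 0.0, -1.0]]
ft_force: [0.1, 0.0, -0.6]
finger_gap: -0.002
grip_force: 0.0
```

>>> {"op": "send_rows", "data": {"deltas": [{"jaw": 255, "xyz": [0, 0, -0.5], "spin": 0}, {"jaw": 255, "xyz": [0, 0, 0], "spin": 0}]}}

```text
time: 13.6
eef_pos: [0.53, 0.1531, 0.2343]
eef_rot: [[0.013, -1.0, -0.0], [-1.0, -0.013, -0.0], [0.0, 0.0, -1.0]]
ft_force: [-0.2, 0.6, 0.0]
finger_gap: -0.001
grip_force: 0.0
```

>>> {"op": "send_rows", "data": {"deltas": [{"jaw": 255, "xyz": [0, 0, -0.5], "spin": 0}, {"jaw": 255, "xyz": [0, 0, 0], "spin": 0}]}}

```text
time: 13.8
eef_pos: [0.53, 0.153, 0.2338]
eef_rot: [[0.013, -1.0, -0.0], [-1.0, -0.013, -0.0], [0.0, 0.0, -1.0]]
ft_force: [-0.3, 0.1, -0.9]
finger_gap: 0.004
grip_force: 0.0
```

>>> {"op": "send_rows", "data": {"deltas": [{"jaw": 255, "xyz": [0, 0, -0.5], "spin": 0}, {"jaw": 255, "xyz": [0, 0, 0], "spin": 0}]}}

```text
time: 14.0
eef_pos: [0.53, 0.153, 0.2333]
eef_rot: [[0.013, -1.0, -0.0], [-1.0, -0.013, -0.0], [0.0, 0.0, -1.0]]
ft_force: [0.5, -0.0, 1.1]
finger_gap: -0.001
grip_force: 0.0
```

>>> {"op": "send_rows", "data": {"deltas": [{"jaw": 255, "xyz": [0, 0, -0.5], "spin": 0}, {"jaw": 255, "xyz": [0, 0, 0], "spin": 0}]}}

```text
time: 14.2
eef_pos: [0.53, 0.1531, 0.2328]
eef_rot: [[0.013, -1.0, -0.0], [-1.0, -0.013, -0.0], [0.0, 0.0, -1.0]]
ft_force: [-0.0, 0.6, 0.1]
finger_gap: 0.004
grip_force: 0.0
```

>>> {"op": "send_rows", "data": {"deltas": [{"jaw": 255, "xyz": [0, 0, -0.5], "spin": 0}, {"jaw": 255, "xyz": [0, 0, 0], "spin": 0}]}}

```text
time: 14.4
eef_pos: [0.53, 0.1531, 0.2323]
eef_rot: [[0.013, -1.0, -0.0], [-1.0, -0.013, -0.0], [0.0, 0.0, -1.0]]
ft_force: [0.4, 0.3, -0.3]
finger_gap: -0.001
grip_force: 0.0
```

>>> {"op": "send_rows", "data": {"deltas": [{"jaw": 255, "xyz": [0, 0, -0.5], "spin": 0}, {"jaw": 255, "xyz": [0, 0, 0], "spin": 0}]}}

```text
time: 14.6
eef_pos: [0.53, 0.1531, 0.2318]
eef_rot: [[0.013, -1.0, -0.0], [-1.0, -0.013, -0.0], [0.0, 0.0, -1.0]]
ft_force: [-0.5, -1.2, 0.3]
finger_gap: -0.002
grip_force: 0.0
```

>>> {"op": "send_rows", "data": {"deltas": [{"jaw": 255, "xyz": [0, 0, -0.5], "spin": 0}, {"jaw": 255, "xyz": [0, 0, 0], "spin": 0}]}}

```text
time: 14.8
eef_pos: [0.53, 0.1531, 0.2313]
eef_rot: [[0.013, -1.0, -0.0], [-1.0, -0.013, 0.0], [-0.0, 0.0, -1.0]]
ft_force: [-0.3, -0.2, 0.7]
finger_gap: -0.004
grip_force: 0.0
```

>>> {"op": "send_rows", "data": {"deltas": [{"jaw": 255, "xyz": [0, 0, -0.5], "spin": 0}, {"jaw": 255, "xyz": [0, 0, 0], "spin": 0}]}}

```text
time: 15.0
eef_pos: [0.53, 0.1531, 0.2308]
eef_rot: [[0.013, -1.0, -0.0], [-1.0, -0.013, -0.0], [0.0, 0.0, -1.0]]
ft_force: [-0.1, 0.0, 0.4]
finger_gap: -0.001
grip_force: 0.0
```

>>> {"op": "send_rows", "data": {"deltas": [{"jaw": 255, "xyz": [0, 0, -0.5], "spin": 0}, {"jaw": 255, "xyz": [0, 0, 0], "spin": 0}]}}

```text
time: 15.2
eef_pos: [0.53, 0.1531, 0.2303]
eef_rot: [[0.013, -1.0, -0.0], [-1.0, -0.013, -0.0], [0.0, 0.0, -1.0]]
ft_force: [-0.2, 0.7, 0.4]
finger_gap: 0.0
grip_force: 0.0
```

>>> {"op": "send_rows", "data": {"deltas": [{"jaw": 255, "xyz": [0, 0, -0.5], "spin": 0}, {"jaw": 255, "xyz": [0, 0, 0], "spin": 0}]}}

```text
time: 15.4
eef_pos: [0.53, 0.1531, 0.2298]
eef_rot: [[0.013, -1.0, -0.0], [-1.0, -0.013, -0.0], [0.0, 0.0, -1.0]]
ft_force: [0.0, 0.1, 0.3]
finger_gap: 0.0
grip_force: 0.0
```

>>> {"op": "send_rows", "data": {"deltas": [{"jaw": 255, "xyz": [0, 0, -0.5], "spin": 0}, {"jaw": 255, "xyz": [0, 0, 0], "spin": 0}]}}

```text
time: 15.6
eef_pos: [0.53, 0.153, 0.2293]
eef_rot: [[0.013, -1.0, -0.0], [-1.0, -0.013, -0.0], [0.0, 0.0, -1.0]]
ft_force: [-0.6, 0.1, 0.2]
finger_gap: 0.002
grip_force: 0.0
```

>>> {"op": "send_rows", "data": {"deltas": [{"jaw": 255, "xyz": [0, 0, -0.5], "spin": 0}, {"jaw": 255, "xyz": [0, 0, 0], "spin": 0}]}}

```text
time: 15.8
eef_pos: [0.5301, 0.1531, 0.2291]
eef_rot: [[0.013, -1.0, 0.0], [-1.0, -0.013, 0.0], [-0.0, -0.0, -1.0]]
ft_force: [-0.5, 0.6, 1.7]
finger_gap: -0.001
grip_force: 0.4
```

```bash
python3 - <<'E'
from h import *
st()
s=shot('side')
b=cv2.resize(s['image'][140:200,275:335],(600,600),interpolation=cv2.INTER_CUBIC)
save(cv2.convertScaleAbs(b,alpha=2),'crop4.png')
E
```

```text
{'time': 15.8, 'q': [16.1086, 12.8046, -9.779, 67.4013, 0.0003, -74.66], 'eef_pos': [0.5301, 0.1531, 0.2291], 'ft_force': [-0.4739, 0.6223, 1.7376], 'wrist_torque': [-0.0131, 0.0937, 0.0329], 'finger_gap': -0.0007, 'grip_force': 0.4281} yaw_y -179.23
```

View pics/crop4.png

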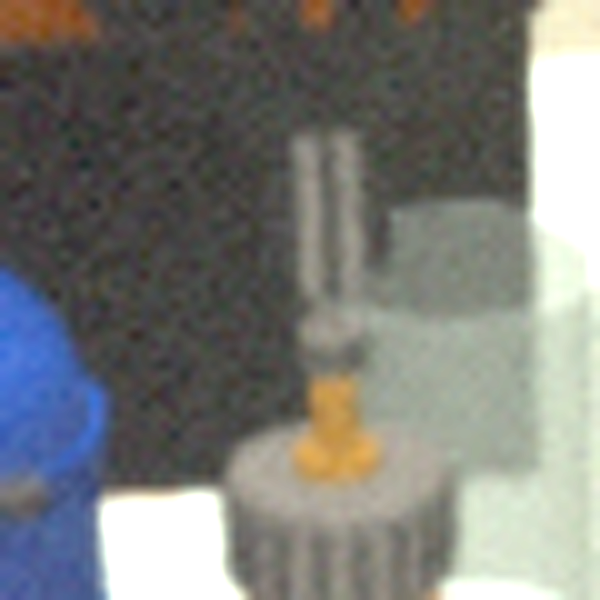

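Contact begins at z≈0.2291: the fingertips sit on the pin at crop (330, 300). Pressing on step by step.

>>> {"op": "send_rows", "data": {"deltas": [{"jaw": 255, "xyz": [0, 0, -0.5], "spin": 0}, {"jaw": 255, "xyz": [0, 0, 0], "spin": 0}]}}

```text
time: 16.05
eef_pos: [0.5301, 0.1531, 0.2286]
eef_rot: [[0.013, -1.0, 0.0], [-1.0, -0.013, 0.0], [-0.0, -0.0, -1.0]]
ft_force: [-1.0, -0.0, 3.1]
finger_gap: 0.002
grip_force: 1.3
```

>>> {"op": "send_rows", "data": {"deltas": [{"jaw": 255, "xyz": [0, 0, -0.5], "spin": 0}, {"jaw": 255, "xyz": [0, 0, 0], "spin": 0}]}}

```text
time: 16.25
eef_pos: [0.5302, 0.1531, 0.2281]
eef_rot: [[0.013, -1.0, 0.0], [-1.0, -0.013, 0.0], [-0.0, -0.0, -1.0]]
ft_force: [-1.6, 0.7, 3.1]
finger_gap: 0.0
grip_force: 1.7
```

>>> {"op": "send_rows", "data": {"deltas": [{"jaw": 255, "xyz": [0, 0, -0.5], "spin": 0}, {"jaw": 255, "xyz": [0, 0, 0], "spin": 0}]}}

```text
time: 16.45
eef_pos: [0.5302, 0.1531, 0.2275]
eef_rot: [[0.014, -1.0, 0.0], [-1.0, -0.014, 0.0], [-0.0, -0.0, -1.0]]
ft_force: [0.1, -0.0, 2.7]
finger_gap: -0.002
grip_force: 2.1
```

```bash
python3 -c "from h import *;st()"
```

```text
{'time': 16.45, 'q': [16.1126, 12.8404, -9.9325, 67.2055, -0.0006, -74.6609], 'eef_pos': [0.5302, 0.1531, 0.2275], 'ft_force': [0.0517, -0.0165, 2.6779], 'wrist_torque': [0.0376, 0.1358, -0.0002], 'finger_gap': -0.0016, 'grip_force': 2.0723} yaw_y -179.23
```

```bash
cat >> h.py <<'E'
def avg(n=8):
    f=[];z=[]
    for _ in range(n):
        robot.camera('side');s=robot.state();f.append(s['ft_force']);z.append(s['eef_pos'][2])
    print('F',np.mean(f,0).round(2),'sd',np.std(f,0).round(2),'z',np.mean(z).round(5),'t',s['time'])
E
python3 -c "from h import *;avg()"
```

```text
F [-0.25 -0.21  4.38] sd [0.69 0.28 0.41] z 0.22751 t 16.85
```

>>> {"op": "send_rows", "data": {"deltas": [{"jaw": 255, "xyz": [0, 0, -0.5], "spin": 0}, {"jaw": 255, "xyz": [0, 0, -0.5], "spin": 0}, {"jaw": 255, "xyz": [0, 0, 0], "spin": 0}]}}

```text
time: 17.15
eef_pos: [0.5302, 0.1531, 0.2265]
eef_rot: [[0.013, -1.0, 0.0], [-1.0, -0.013, 0.0], [-0.0, -0.0, -1.0]]
ft_force: [-1.0, -0.9, 6.0]
finger_gap: -0.001
grip_force: 2.8
```

```bash
python3 -c "from h import *;avg()"
```

```text
F [-0.69 -0.22  5.57] sd [0.38 0.39 0.34] z 0.22658 t 17.55
```

>>> {"op": "send_rows", "data": {"deltas": [{"jaw": 255, "xyz": [0, 0, -0.3], "spin": 0}, {"jaw": 255, "xyz": [0, 0, 0], "spin": 0}]}}

```text
time: 17.75
eef_pos: [0.5302, 0.1531, 0.2263]
eef_rot: [[0.013, -1.0, 0.0], [-1.0, -0.013, 0.0], [-0.0, -0.0, -1.0]]
ft_force: [0.0, 0.2, 5.5]
finger_gap: 0.002
grip_force: 3.0
```

```bash
python3 -c "from h import *;avg(12)"
```

```text
F [-0.73 -0.16  5.8 ] sd [0.57 0.32 0.32] z 0.22635 t 18.35
```

>>> {"op": "send_rows", "data": {"deltas": [{"jaw": 255, "xyz": [0, 0, 0], "spin": 0}, {"jaw": 255, "xyz": [0, 0, 0], "spin": 0}, {"jaw": 255, "xyz": [0, 0, 0], "spin": 0}, {"jaw": 255, "xyz": [0, 0, 0], "spin": 0}, {"jaw": 255, "xyz": [0, 0, 0], "spin": 0}, {"jaw": 255, "xyz": [0, 0, 0], "spin": 0}, {"jaw": 255, "xyz": [0, 0, 0], "spin": 0}, {"jaw": 255, "xyz": [0, 0, 0], "spin": 0}, {"jaw": 255, "xyz": [0, 0, 0], "spin": 0}, {"jaw": 255, "xyz": [0, 0, 0], "spin": 0}, {"jaw": 255, "xyz": [0, 0, 0], "spin": 0}, {"jaw": 255, "xyz": [0, 0, 0], "spin": 0}]}}

```text
time: 19.55
eef_pos: [0.5302, 0.1531, 0.2264]
eef_rot: [[0.013, -1.0, 0.0], [-1.0, -0.013, 0.0], [-0.0, -0.0, -1.0]]
ft_force: [-1.8, -0.3, 5.8]
finger_gap: 0.004
grip_force: 2.9
```

>>> {"op": "send_rows", "data": {"deltas": [{"jaw": 255, "xyz": [0, 0, 0], "spin": 0}, {"jaw": 255, "xyz": [0, 0, 0], "spin": 0}, {"jaw": 255, "xyz": [0, 0, 0], "spin": 0}, {"jaw": 255, "xyz": [0, 0, 0], "spin": 0}, {"jaw": 255, "xyz": [0, 0, 0], "spin": 0}]}}

```text
time: 20.05
eef_pos: [0.5302, 0.1531, 0.2263]
eef_rot: [[0.013, -1.0, 0.0], [-1.0, -0.013, 0.0], [-0.0, -0.0, -1.0]]
ft_force: [-0.3, 0.2, 5.6]
finger_gap: 0.0
grip_force: 2.9
```

>>> {"op": "send_rows", "data": {"deltas": [{"jaw": 255, "xyz": [0, 0, -0.2], "spin": 0}, {"jaw": 255, "xyz": [0, 0, 0], "spin": 0}, {"jaw": 255, "xyz": [0, 0, 0], "spin": 0}, {"jaw": 255, "xyz": [0, 0, 0], "spin": 0}, {"jaw": 255, "xyz": [0, 0, 0], "spin": 0}, {"jaw": 255, "xyz": [0, 0, 0], "spin": 0}, {"jaw": 255, "xyz": [0, 0, 0], "spin": 0}, {"jaw": 255, "xyz": [0, 0, 0], "spin": 0}, {"jaw": 255, "xyz": [0, 0, 0], "spin": 0}, {"jaw": 255, "xyz": [0, 0, 0], "spin": 0}, {"jaw": 255, "xyz": [0, 0, 0], "spin": 0}, {"jaw": 255, "xyz": [0, 0, 0], "spin": 0}]}}

```text
time: 21.25
eef_pos: [0.5302, 0.1531, 0.2262]
eef_rot: [[0.013, -1.0, 0.0], [-1.0, -0.013, 0.0], [-0.0, -0.0, -1.0]]
ft_force: [0.0, -1.0, 6.7]
finger_gap: -0.002
grip_force: 3.0
```

>>> {"op": "send_rows", "data": {"deltas": [{"jaw": 255, "xyz": [0, 0, 0], "spin": 0}, {"jaw": 255, "xyz": [0, 0, 0], "spin": 0}, {"jaw": 255, "xyz": [0, 0, 0], "spin": 0}, {"jaw": 255, "xyz": [0, 0, 0], "spin": 0}, {"jaw": 255, "xyz": [0, 0, 0], "spin": 0}, {"jaw": 255, "xyz": [0, 0, 0], "spin": 0}, {"jaw": 255, "xyz": [0, 0, 0], "spin": 0}, {"jaw": 255, "xyz": [0, 0, 0], "spin": 0}, {"jaw": 255, "xyz": [0, 0, 0], "spin": 0}, {"jaw": 255, "xyz": [0, 0, 0], "spin": 0}]}}

```text
time: 22.25
eef_pos: [0.5302, 0.1531, 0.2262]
eef_rot: [[0.013, -1.0, 0.0], [-1.0, -0.013, 0.0], [-0.0, -0.0, -1.0]]
ft_force: [-0.2, -0.3, 5.8]
finger_gap: 0.003
grip_force: 3.0
```

```bash
python3 -c "from h import *;avg(10)"
```

```text
F [-0.79 -0.43  5.9 ] sd [0.73 0.45 0.5 ] z 0.22618 t 22.75
```

>>> {"op": "send_rows", "data": {"deltas": [{"jaw": 255, "xyz": [0, 0, 1], "spin": 0}, {"jaw": 255, "xyz": [0, 0, 1], "spin": 0}, {"jaw": 255, "xyz": [0, 0, 2], "spin": 0}, {"jaw": 255, "xyz": [0, 0, 10], "spin": 0}, {"jaw": 255, "xyz": [0, 0, 20], "spin": 0}, {"jaw": 255, "xyz": [0, 0, 20], "spin": 0}, {"jaw": 255, "xyz": [0, 0, 20], "spin": 0}, {"jaw": 255, "xyz": [0, 0, 10], "spin": 0}, {"jaw": 255, "xyz": [0, 0, 0], "spin": 0}, {"jaw": 255, "xyz": [0, 0, 0], "spin": 0}]}}

```text
time: 23.75
eef_pos: [0.5298, 0.153, 0.3093]
eef_rot: [[0.013, -1.0, -0.001], [-1.0, -0.013, -0.0], [0.0, 0.001, -1.0]]
ft_force: [-0.2, 0.6, -0.1]
finger_gap: -0.002
grip_force: 0.0
```

```bash
python3 - <<'E'
from h import *
avg(8)
s=shot('side')
w=cloud(s);m=(abs(w[...,0]-.529)<.02)&(abs(w[...,1]-.151)<.02)
q=w[m&(w[...,2]>.2)&(w[...,2]<.25)];print(np.sort(q[:,2])[-8:].round(4))
b=cv2.resize(s['image'][140:200,275:335],(600,600),interpolation=cv2.INTER_CUBIC)
save(cv2.convertScaleAbs(b,alpha=2),'crop5.png')
E
```

```text
F [ 0.16 -0.12 -0.08] sd [0.33 0.48 0.38] z 0.30902 t 24.15
[0.2267 0.2269 0.2296 0.2303 0.2307 0.2311 0.2311 0.2317]
```

View pics/crop5.png

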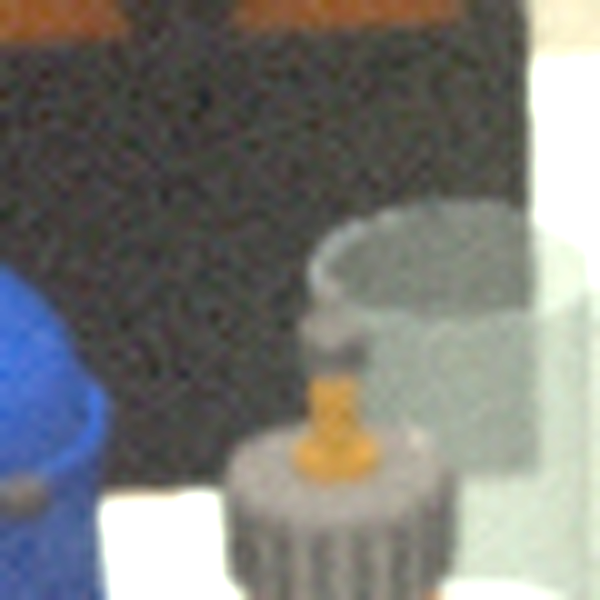

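The nut is still up at crop (335, 340) and the pin has sprung back, with its top at about 0.231, as before. The gripper is clear and the force reads zero. Handing in.

```bash
python3 -c "from h import *;print(robot.sign_off())"
```

```text
the job is handed in; nothing more can be done
None
```

I handed the job in at about 24 s; the sign-off returned no verdict. I turned the lock nut about 4.1 rad counter-clockwise with a pinch of about 19 N. I then pressed the tip down about 2.3–2.8 mm (about 6 N) and held it for over 2 s. It sprang back up, the nut stayed up, and nothing else was touched.

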